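Knock a stone capsule out of the press and lay it in the tray

ROBOT

A 7-joint arm with a two-finger parallel gripper is mounted at the origin on a cart in front of the work surface, level with it; the furniture and walls round the work are solid. World frame = base frame: x ahead of the robot, y to its left, z up, the work surface at z = 0. Lengths are in mm, angles in rad, forces in N, time in s.
With the tool pointing down it reaches from about 400 to 875 mm from the base axis. Payload 6.5 kg.
Tool frame: the origin (TCP) lies at the very end of the fingers, on their centre line; the grasp point (between the pads) lies 19 mm behind it; z points along the fingers, x is the direction in which the jaws open and shut, and the axes are right-handed (so a half turn about z gives the same grasp; the last joint's range is limited). The gripper opens to 85 mm and grips with 20 to 120 N. Pads are 22 mm wide; open, the fingers measure 114 mm over their backs; the gripper's body (76 mm by 85 mm) begins 54 mm behind the grasp point. The pads swing forward as they close: fully open they stand 13 mm farther back than shut.
Start: joints at [1.222, 0.536, -0.004, 1.538, 0.003, 1.067, -0.071], TCP at [181.375, -624.174, 200.09] pointing down, gripper open.
Joint ranges: [-2.7, 2.7], [-0.37, 2.16], [-1.27, 1.26], [0.24, 2.4], [-1.31, 4.45], [0.19, 1.91], [-2.76, 2.76]. Speed limits (rad/s): [2.39, 2.39, 3.14, 3.14, 3.14, 3.14, 3.14].

INTERFACE

Orientations are given as [roll, pitch, yaw] about the fixed x, y, z axes, in that order (R = Rz(yaw) Ry(pitch) Rx(roll)).
In Python, from workcell import monitor, optics, arm gives the robot as it stands.
- The arm moves only by the tool carry_out, never from a script. Its argument "rows" is one flat list of numbers, 7 for each row, row after row: the gripper command: -1 is fully open, 1 is shut, values between are in proportion, then the shift along the tool's x, y, z in m, then the turn, a rotation vector about the tool's x, y, z in units of 10 degrees (1.0 is 10 degrees). In form: [hand, tx, ty, tz, rx, ry, rz, hand, tx, ty, tz, rx, ry, rz, ...]. A call has 1 to 12 rows; each row shifts and turns the commanded pose from where the row before left it, along the tool's axes as they then stand; what a row does not reach is not made up. A row lasts 1/8 s, in which the tool goes at most 62.5 mm and 10.7 degrees, less where a joint would pass 70% of its speed; a pose out of reach is approached as far as the arm can. A call is refused whole if a number of a shift passes 0.0625 or a number of a turn 1, either way. A call with a gripper value outside its range is refused whole. The fingers move at their own pace and stop on an object; the grip force is fixed at half the most. Time passes only in rows, so rows that do not move let the fingers close. It gives the time, the measured TCP pose, the force and the opening at its end, in the units of the state.
- monitor.get_obs(): the state, without advancing time (a new reading comes with each control period).
- optics.read_camera(name): name is "scene" or "top" or "wrist"; returns (picture, depth): 400x640x3 uint8, red, green, blue; 400x640 float32, mm along the optical axis (not along the pixel's ray), 0 where there is no reading.
- optics.camera_model(name): a dict with "intrinsics" (3x3 intrinsics, pixels), "dist" ([k1, k2, p1, p2, k3] as OpenCV has them; the pictures are not rectified), "pose" (4x4, takes a point from camera to world coordinates). Camera axes: x right, y up, looking along -z (the intrinsics and any distortion apply to the point x, -y, -z); pixel columns grow to the right and rows downward; lengths in mm; the calibration is good to about 2 mm. A picture is of the moment at which its call begins: read the wrist's pose just before it. camera_model takes no time and is no camera call; for the wrist camera it gives the pose at the moment of the call.
- arm.job_done(): hands the job in, once; it reports no verdict.
The state is a dict: "time_s": time; "qpos": joint angles; "qvel": joint speeds; "tau": joint torques, N m; "eef_pos": TCP position; "ee_rot": TCP orientation; "contact_force": force on the tool from outside, world axes, zero at the start; "ft_torque": the same for the moment, N m; "grip_width": finger opening in mm.
Only numpy, scipy, OpenCV 4.12 (cv2) and the standard library are available. Lean on these libraries where they do the work, as an engineer would, in place of code of your own. Each camera call takes 0.05 s, during which the arm holds its last target.

TASK

The hand press has just closed a stone capsule, which still sits sunk in the die. Swing the red knock-out lever fully across so that the capsule rises out of the die, then grip the capsule, lift it out and set it down (do not drop it) flat, window up, on the open floor of the jewel tray. Leave the tweezers, the loupe and the stone jar beside the press where they are.

Things in the scene. Friction and masses are not known exactly. Their poses are not given: they have to be found in the camera images.
- press: Green hand press, fixed. Origin on the desk under the middle of its die nest; -x is its front (lever side), +y its left, z up. Housing x -64..96, y +-75 mm. Flat steel die plate on it, x -58..66, y +-67 mm, face at z 59 mm, with an open nest 64 (x) by 48 mm (y), 17 mm deep. The upper jaw is fixed wide open behind: from its hinge (x 83, z 62 mm) it leans back to x 180, z 195 mm.
- die_nest (a point): Middle of the nest's mouth, level with the die face (59 mm over the desk); axes as the press.
- knockout_lever (a joint): Lever angle, rad. 0: fully left (press +y), capsule down; 1.2: fully across to the right (-y), at its stop, capsule raised 12 mm by a cam-driven pad in the nest floor (11 mm per rad after 0.13 rad of idle travel). Turns anticlockwise seen from above, about the vertical through the nest's middle. Starts at 0 to 0.12; needs about 1.5 to 2 N at the grip and stays where it is left.
- lever_grip (a point): Middle of the upright red grip at the lever's end, 44 mm over the desk, 120 mm from the swing axis: round, 13 to 17 mm thick, from z 28 to 59 mm, free all round above a flat steel arm (11 mm wide, top z 25 mm) that runs to the press. At lever 0 it is 99 mm in front of the nest's middle and 68 mm left of it, at 1.2 as far right.
- capsule_center (a point): Centre of the loose capsule, a rigid box 62 (its x) by 46 (its y) by 16 mm high, 40 g: white, with a clear window on top (+z) over a blue stone on black. It starts in the nest, axes as the press, 1 mm play all round, top 1 mm below the die face; with the lever fully across its top is 11 mm above the die face and 5 mm of it still in the nest. Grip across the 46 mm sides.
- jewel_tray: Black jewel tray, 219 (x) by 275 mm (y), fixed. Origin on the desk under its middle; z up. Rim 11 mm wide, 22 mm high; floor 5 mm over the desk. At its far side, from x = +66 mm on, a ring roll with six rings up to 40 mm high; the open black floor is x -99..66, y -127..127 mm.
- tray_floor (a point): Middle of the tray's open floor, at floor height (5 mm over the desk); axes as the tray.
- tweezers_center (a point): Steel tweezers, 162 mm long, 10 mm high, lying to the right of the press, roughly along the press's x. Bystander; centre.
- loupe_center (a point): Folded loupe, 27 x 44 x 14 mm, lying to the right of the press, near its rear. Bystander; centre.
- stone_jar_center (a point): Glass jar with black cap, 39 mm across, 43 mm high, standing to the left of the press, near its rear. Bystander; centre.
There are look-alikes about, which are no part of the job. What is shaped like the part that bears capsule_center but green or purple is not meant.

How it is judged:
By the outcome, as a careful person would: the job done as asked, in the order asked, and still so for the second after the job is handed in, with the robot touching nothing.
It also fails if it takes over 64 s, if anything falls off the work surface, if the arm or the gripper's body presses on something with over 40 N, if the wrist force passes 120 N, or if a joint passes its speed limit or range.

## Working session

There is one attempt and no reset: what is moved stays moved. The work goes in short steps, Python scripts to look and compute and a tool call to move; the robot and the scene stay as the last step left them, time stands still between calls to the robot, and variables do not carry over. Pictures are saved under pics/ and viewed, and the job is handed in when it is done.

Besides the shell and the picture viewer there is one more tool, called after "Call:" as name(argument=value, ...) on one line, values as JSON. carry_out: Moves the arm, as the interface text tells. Its arguments: {"type":"object","properties":{"rows":{"type":"array"}},"required":["rows"]}

```bash
mkdir -p pics
cat > h.py <<'E'
from workcell import monitor, optics, arm
import numpy as np, cv2
def snap(n,f):
    m=optics.camera_model(n); p,d=optics.read_camera(n)
    cv2.imwrite('pics/'+f+'.png',p[:,:,::-1]); np.savez('pics/'+f+'.npz',p=p,d=d,K=np.array(m['intrinsics']),dist=np.array(m['dist'],float),T=np.array(m['pose']))
def load(f):
    return np.load('pics/'+f+'.npz')
def ray(z,uv):
    uv=np.array(uv,float).reshape(-1,1,2)
    n=cv2.undistortPoints(uv,z['K'],z['dist']).reshape(-1,2)
    d=np.c_[n[:,0],-n[:,1],-np.ones(len(n))]
    return z['T'][:3,3], d@z['T'][:3,:3].T
def onz(z,uv,h):
    o,d=ray(z,uv); return o+d*((h-o[2])/d[:,2])[:,None]
def cloud(z):
    v,u=np.mgrid[:400,:640]; o,d=ray(z,np.c_[u.ravel(),v.ravel()])
    P=o+d*z['d'].reshape(-1,1); return P.reshape(400,640,3)
def st():
    s=monitor.get_obs(); 
    for k in ['time_s','qpos','eef_pos','ee_rot','contact_force','grip_width']: print(k,np.round(s[k],3))
    return s
E
python3 - <<'E'
from h import *
st()
for n in ['scene','top','wrist']:
    snap(n,n+'0'); print(n,np.round(load(n+'0')['T'],2).tolist())
E
```

```text
time_s 0.0
qpos [ 1.222  0.537 -0.004  1.539  0.003  1.067 -0.071]
eef_pos [ 181.146 -623.544  199.205]
ee_rot [ 3.141e+00  2.000e-03 -1.288e+00]
contact_force [ 0.274 -0.127 -0.489]
grip_width 85.428
scene [[0.59, 0.45, -0.67, -43.71], [-0.8, 0.33, -0.49, -455.22], [-0.0, 0.83, 0.56, 555.84], [0.0, 0.0, 0.0, 1.0]]
top [[0.02, 0.99, -0.14, 446.6], [-1.0, 0.03, 0.0, -3.68], [0.01, 0.14, 0.99, 954.97], [0.0, 0.0, 0.0, 1.0]]
wrist [[0.28, 0.92, 0.27, 249.73], [-0.96, 0.27, 0.08, -604.72], [-0.0, -0.28, 0.96, 373.32], [0.0, 0.0, 0.0, 1.0]]
```

View pics/scene0.png

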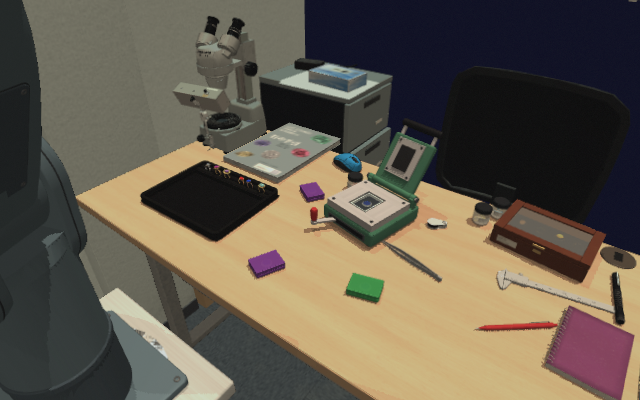

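View pics/top0.png

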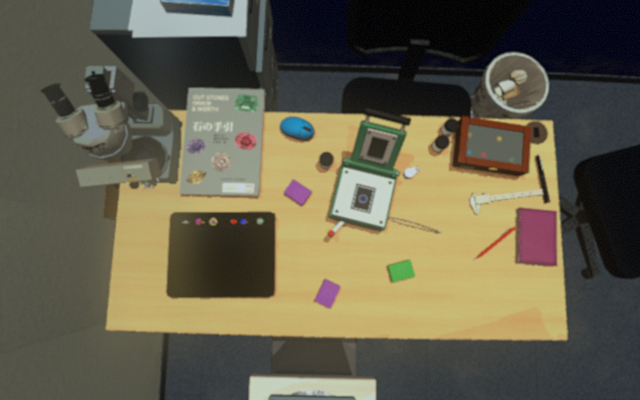

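View pics/wrist0.png

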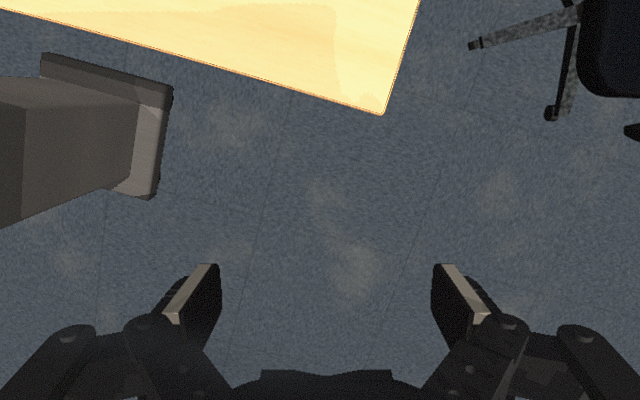

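The top view shows the press die plate at about (363,193), the red grip at about (330,235), the tray at about (222,254), the jar at (326,160), the loupe at (411,172) and the tweezers at (413,225). The scene view agrees. Next I measure them.

Run:
```python
from h import *
z=load('top0'); p=z['p']; P=cloud(z)
# table check
print('desk z',np.median(P[280:310,350:380,2]), 'plate z',np.median(P[205:215,345:385,2]))
hsv=cv2.cvtColor(p,cv2.COLOR_RGB2HSV)
H,S,V=[hsv[...,i].astype(int) for i in range(3)]
# plate
m=np.zeros((400,640),np.uint8); sub=(S<60)&(V>120); m[sub]=255
m[:160]=0;m[235:]=0;m[:,:325]=0;m[:,400:]=0
cs,_=cv2.findContours(m,cv2.RETR_EXTERNAL,cv2.CHAIN_APPROX_NONE)
c=max(cs,key=cv2.contourArea); W=onz(z,c.reshape(-1,2),59)
r=cv2.minAreaRect(W[:,:2].astype(np.float32)); print('plate',r, cv2.minAreaRect(c))
# tray dark
m=((V<60)).astype(np.uint8)*255; m[:205]=0;m[305:]=0;m[:,:155]=0;m[:,285:]=0
m=cv2.morphologyEx(m,cv2.MORPH_CLOSE,np.ones((9,9)))
cs,_=cv2.findContours(m,cv2.RETR_EXTERNAL,cv2.CHAIN_APPROX_NONE)
c=max(cs,key=cv2.contourArea); W=onz(z,c.reshape(-1,2),22)
print('tray',cv2.minAreaRect(W[:,:2].astype(np.float32)))
for nm in ['top0','scene0']:
    z2=load(nm);h=cv2.cvtColor(z2['p'],cv2.COLOR_RGB2HSV).astype(int)
    r=((h[...,0]<8)|(h[...,0]>172))&(h[...,1]>150)&(h[...,2]>80)
    n,l,s,c=cv2.connectedComponentsWithStats(r.astype(np.uint8))
    for i in range(1,n):
        if s[i,4]>8: print(nm,s[i],c[i],onz(z2,c[i],50)[0],onz(z2,c[i],44)[0])
big=cv2.resize(p[140:250,300:450],None,fx=5,fy=5,interpolation=cv2.INTER_CUBIC)
cv2.imwrite('pics/c1.png',big[:,:,::-1])
```

```text
desk z -0.560062687911568 plate z 58.45628029583429
plate ((606.3870239257812, -118.07902526855469), (139.80661010742188, 127.66411590576172), 77.13219451904297) ((363.32354736328125, 196.7058868408203), (55.7831916809082, 49.71980285644531), 14.03624439239502)
tray ((456.0292053222656, 208.2510986328125), (209.25953674316406, 202.41136169433594), 1.605317234992981)
top0 [231 219   5   5  20] [233.45 221.15] [536.28260181 207.39761016  50.        ] [536.87722219 208.79707838  44.        ]
top0 [479 228  36  29  94] [496.70212766 241.34042553] [ 501.34631741 -459.23740914   50.        ] [ 501.70930782 -462.25777695   44.        ]
top0 [329 231   5   5  19] [330.63157895 233.21052632] [512.11009086 -38.04605032  50.        ] [512.54444583 -38.27389045  44.        ]
scene0 [239 177   5   3  11] [241. 178.] [519.22977735 190.52676586  50.        ] [525.90717216 198.18628375  44.        ]
scene0 [310 207   8  14  78] [313.5       213.1025641] [508.11931419 -41.06714417  50.        ] [514.66492155 -36.15469207  44.        ]
scene0 [512 208   5   6  11] [513.72727273 210.81818182] [ 775.63991901 -391.15354798   50.        ] [ 785.35873892 -390.39366787   44.        ]
scene0 [503 222   5   5   9] [505.11111111 224.66666667] [ 712.74840826 -388.95325911   50.        ] [ 721.72123654 -388.16728014   44.        ]
scene0 [590 231   8   3   9] [593.22222222 232.11111111] [ 796.92378585 -547.67575852   50.        ] [ 806.89506568 -548.77247649   44.        ]
scene0 [479 322  78   8 361] [518.45706371 326.06094183] [ 458.32229947 -477.38703619   50.        ] [ 464.27723639 -477.65002005   44.        ]
```

View pics/c1.png

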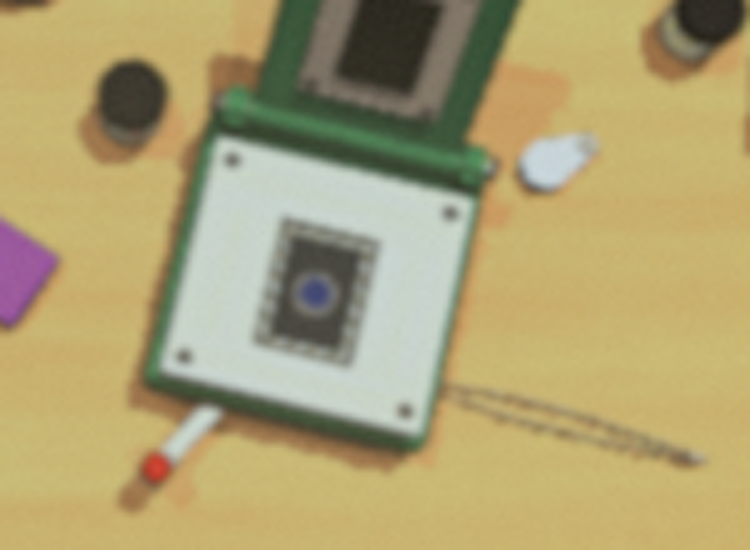

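```bash
cat >> h.py <<'E'
def plan(p0,yaw0,p1,yaw1,n):
    "equal rows in tool frame, from commanded p0,yaw0 (deg, pointing down) to p1,yaw1"
    p=np.array(p0,float);p1=np.array(p1,float);dy=(yaw1-yaw0)/n;y=yaw0
    step=(p1-p)/n
    for i in range(n):
        a=np.radians(y);c,s=np.cos(a),np.sin(a)
        t=np.array([c*step[0]+s*step[1], s*step[0]-c*step[1], -step[2]])/1000
        print(np.round(t,4).tolist(), 'rz',round(-dy/10,3)); y+=dy
E
python3 - <<'E'
from h import *
z=load('top0'); print(z['K'].round(1).tolist())
c=np.array([[315,292],[160,375],[418,435],[232,160],[450,213],[183,356],[405,410],[155,468]])/5+[300,140]
print(onz(z,c,59).round(1))
print(load('wrist0')['K'].round(1).tolist())
plan([181.4,-624.2,200],-73.8,[540,-90,230],-103,12)
E
```

```text
[[360.9, 0.0, 319.0], [0.0, 360.9, 206.4], [0.0, 0.0, 1.0]]
[[ 601.2 -117.6   59. ]
 [ 557.1  -40.2   59. ]
 [ 530.2 -169.6   59. ]
 [ 668.3  -74.8   59. ]
 [ 643.7 -186.1   59. ]
 [ 567.   -51.6   59. ]
 [ 542.5 -163.1   59. ]
 [ 510.5  -38.6   59. ]]
[[358.1, 0.0, 325.9], [0.0, 358.1, 204.3], [0.0, 0.0, 1.0]]
[-0.0344, -0.0411, -0.0025] rz 0.243
[-0.0361, -0.0396, -0.0025] rz 0.243
[-0.0378, -0.038, -0.0025] rz 0.243
[-0.0394, -0.0364, -0.0025] rz 0.243
[-0.0409, -0.0347, -0.0025] rz 0.243
[-0.0423, -0.0329, -0.0025] rz 0.243
[-0.0437, -0.0311, -0.0025] rz 0.243
[-0.0449, -0.0292, -0.0025] rz 0.243
[-0.0461, -0.0273, -0.0025] rz 0.243
[-0.0473, -0.0253, -0.0025] rz 0.243
[-0.0483, -0.0233, -0.0025] rz 0.243
[-0.0492, -0.0212, -0.0025] rz 0.243
```

Call:
carry_out(rows=[-1,-0.034,-0.041,-0.003,0,0,0.24,-1,-0.036,-0.04,-0.003,0,0,0.24,-1,-0.038,-0.038,-0.003,0,0,0.24,-1,-0.039,-0.036,-0.003,0,0,0.24,-1,-0.041,-0.035,-0.003,0,0,0.24,-1,-0.042,-0.033,-0.003,0,0,0.24,-1,-0.044,-0.031,-0.003,0,0,0.24,-1,-0.045,-0.029,-0.003,0,0,0.24,-1,-0.046,-0.027,-0.003,0,0,0.24,-1,-0.047,-0.025,-0.003,0,0,0.24,-1,-0.048,-0.023,-0.003,0,0,0.24,-1,-0.049,-0.021,-0.003,0,0,0.24])

```text
time_s: 1.65
eef_pos: [537.6, -88.7, 236.1]
ee_rot: [3.141, -0.0, -1.792]
contact_force: [0.7, -2.0, 0.0]
grip_width: 85.4
```

Run:
```python
from h import *
snap('wrist','w1'); st(); print(np.round(load('w1')['T'],3).tolist())
```

```text
time_s 1.7
qpos [ 0.234  0.33  -0.208  1.767  0.071  1.049 -1.783]
eef_pos [541.587 -79.857 236.711]
ee_rot [-3.139  0.006 -1.785]
contact_force [3.355 6.48  1.597]
grip_width 85.549
[[-0.22, 0.936, 0.275, 607.144], [-0.976, -0.211, -0.062, -105.215], [0.0, -0.282, 0.959, 410.108], [0.0, 0.0, 0.0, 1.0]]
```

View pics/w1.png

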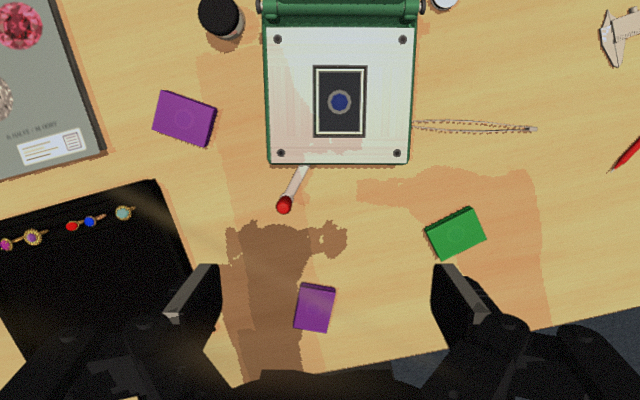

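The wrist view shows the die plate with screws at about (278,40), (402,40), (281,153) and (397,153), the capsule window at (340,101), the grip top at (284,206), the tweezers at (475,127), and the tray at lower left. Now I refine the poses.

Run:
```python
from h import *
z=load('w1'); p=z['p']; hsv=cv2.cvtColor(p,cv2.COLOR_RGB2HSV).astype(int)
H,S,V=[hsv[...,i] for i in range(3)]
g=cv2.cvtColor(p,cv2.COLOR_RGB2GRAY)
sc=[]
for (u,v) in [(278,40),(402,40),(281,153),(397,153)]:
    w=255-g[v-7:v+8,u-7:u+8].astype(float); w=np.clip(w-w.max()*0.6,0,None)
    yy,xx=np.mgrid[v-7:v+8,u-7:u+8]; sc.append([(w*xx).sum()/w.sum(),(w*yy).sum()/w.sum()])
W=onz(z,sc,59)[:,:2]; print(np.round(sc,1).tolist(),W.round(1).tolist(),W.mean(0))
d=(W[0]-W[2]+W[1]-W[3])/2; l=(W[0]-W[1]+W[2]-W[3])/2
print('yaw',np.degrees(np.arctan2(d[1],d[0])),np.degrees(np.arctan2(-l[0],l[1])),np.linalg.norm(d),np.linalg.norm(l))
# window dark
m=((V<110)).astype(np.uint8); n,L,s,c=cv2.connectedComponentsWithStats(m[60:145,305:375])
i=1+np.argmax(s[1:,4]); pts=np.argwhere(L==i)[:,::-1]+[305,60]
r=cv2.minAreaRect(pts.astype(np.float32)); print('win px',r)
print('win',onz(z,cv2.boxPoints(r),58).round(1).tolist(), onz(z,r[0],57))
m=(H>100)&(H<130)&(S>110)&(V>60); m[:80]=0;m[125:]=0;m[:,:320]=0;m[:,360:]=0
print('stone',onz(z,np.argwhere(m)[:,::-1].mean(0),57))
m=((H<8)|(H>172))&(S>150)&(V>80); m[:170]=0;m[230:]=0;m[:,:260]=0;m[:,310:]=0
a=np.argwhere(m)[:,::-1];print('grip px',a.min(0),a.max(0),a.mean(0),'top disc'); 
cv2.imwrite('pics/c2.png',cv2.resize(p[150:240,240:340],None,fx=6,fy=6)[:,:,::-1])
# tray corner pixel
```

```text
[[277.2, 38.9], [402.4, 39.3], [280.5, 152.4], [396.7, 152.7]] [[669.3, -73.9], [644.1, -185.3], [568.0, -50.9], [542.7, -162.2]] [ 606.04981619 -118.06664065]
yaw -12.81828773410074 -12.782304352094247 103.95860473872368 114.19624350354198
win px ((339.5, 101.0), (60.0, 41.0), 90.0)
win [[633.7, -104.8, 58.0], [625.3, -142.0, 58.0], [571.1, -131.1, 58.0], [579.8, -92.4, 58.0]] [[ 602.96639773 -117.69143595   57.        ]]
stone [[ 602.30405778 -117.10579105   57.        ]]
grip px [276 196] [291 213] [283.62254902 205.03431373] top disc
```

View pics/c2.png

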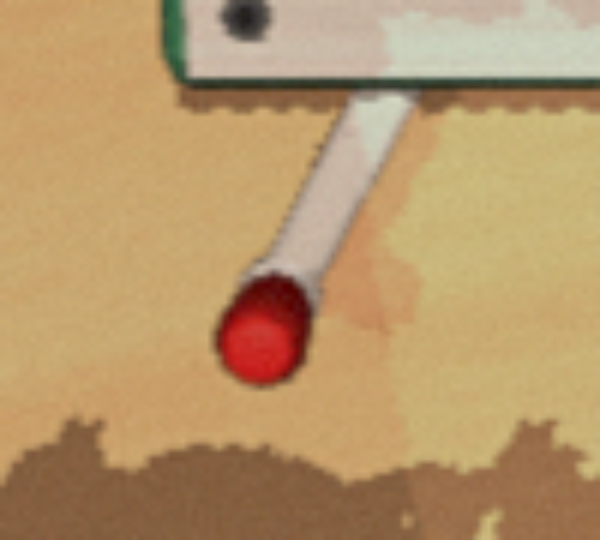

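```bash
cat >> h.py <<'E'
N=np.array([602.2,-117.3]); PY=np.radians(-12.8)
def pr(x,y): 
    c,s=np.cos(PY),np.sin(PY); return N+np.array([c*x-s*y,s*x+c*y])
def lev(q,r=120):
    a=np.arctan2(68,-99)+q; return pr(r*np.cos(a),r*np.sin(a))
def levyaw(q): return np.degrees(np.arctan2(68,-99)+q+PY)-90-180  # tangent line
E
python3 - <<'E'
from h import *
z=load('w1'); g=onz(z,[283.2,207],59)[0][:2]; print('grip',g,np.linalg.norm(g-N))
d=g-N; print('q',np.arctan2(d[1],d[0])-PY-np.arctan2(68,-99)+0, lev(0),lev(1.2),levyaw(0),levyaw(1.2))
P=cloud(z)
# tray: rim from wrist depth and top cloud
t=load('top0');Q=cloud(t); 
for nm,C in(('top',Q),('w',P)):
    m=(C[...,2]>17)&(C[...,2]<27)&(C[...,0]>330)&(C[...,0]<600)&(C[...,1]>30)&(C[...,1]<380)
    if nm=='w': m[260:]=0
    r=cv2.minAreaRect(C[m][:,:2].astype(np.float32)); print(nm,m.sum(),r)
V=t['p'].max(2)
m=(V<75).astype(np.uint8)*255; m[:205]=0;m[305:]=0;m[:,:155]=0;m[:,285:]=0
m=cv2.morphologyEx(m,cv2.MORPH_CLOSE,np.ones((15,15)))
cs,_=cv2.findContours(m,cv2.RETR_EXTERNAL,cv2.CHAIN_APPROX_NONE)
c=max(cs,key=cv2.contourArea); r=cv2.minAreaRect(c); print(r)
print(cv2.minAreaRect(onz(t,c.reshape(-1,2),20)[:,:2].astype(np.float32)))
s=st()
E
```

```text
grip [513.24024764 -39.32862225] 118.29358938309288
q 0.1055934783490442 [520.79614419 -29.13304327] [ 490.52763184 -161.22359491] -137.28395361545518 -68.52901819975642
top 1625 ((470.56268310546875, 208.60870361328125), (249.12254333496094, 343.954833984375), 1.6429638862609863)
w 3238 ((518.5509033203125, 178.4064483642578), (124.63900756835938, 313.9620361328125), 8.387324333190918)
((220.5, 254.5), (83.0, 105.0), 90.0)
((453.9570617675781, 240.63829040527344), (212.351806640625, 268.0700378417969), 1.6280955076217651)
time_s 1.7
qpos [ 0.234  0.33  -0.208  1.767  0.071  1.049 -1.783]
eef_pos [541.587 -79.857 236.711]
ee_rot [-3.139  0.006 -1.785]
contact_force [3.355 6.48  1.597]
grip_width 85.549
```

Run:
```python
from h import *
g=lev(0.1,119);print(g,levyaw(.1))
plan([541.6,-79.9,236.7],-102.3,[*g,100],levyaw(.1),5)
```

```text
[513.14914241 -38.3636664 ] -131.55437566414696
[-0.0069, 0.0073, 0.0273] rz 0.585
[-0.0061, 0.008, 0.0273] rz 0.585
[-0.0053, 0.0086, 0.0273] rz 0.585
[-0.0044, 0.0091, 0.0273] rz 0.585
[-0.0034, 0.0095, 0.0273] rz 0.585
```

Call:
carry_out(rows=[0.15,-0.007,0.007,0.027,0,0,0.58,0.15,-0.006,0.008,0.027,0,0,0.58,0.15,-0.005,0.009,0.027,0,0,0.58,0.15,-0.004,0.009,0.027,0,0,0.58,0.15,-0.003,0.009,0.027,0,0,0.58,0.15,0,0,0,0,0,0,0.15,0,0,0,0,0,0,0.15,0,0,0,0,0,0])

```text
time_s: 2.7
eef_pos: [509.6, -50.1, 102.3]
ee_rot: [-3.14, 0.001, -2.296]
contact_force: [-0.1, -0.5, -0.1]
grip_width: 36.7
```

Run:
```python
from h import *
snap('wrist','w2'); s=st(); 
p=s['eef_pos'];y=np.degrees(s['ee_rot'][2]);g=lev(.1,119);print(g)
plan(p,y,[*g,36],levyaw(.1),4)
```

```text
time_s 2.75
qpos [ 0.094  0.444 -0.105  1.976  0.069  0.722 -2.349]
eef_pos [509.468 -50.058 102.123]
ee_rot [-3.140e+00  1.000e-03 -2.297e+00]
contact_force [ 0.467  0.702 -0.682]
grip_width 35.872
[513.14914241 -38.3636664 ]
[-0.0028, 0.0013, 0.0165] rz -0.001
[-0.0028, 0.0013, 0.0165] rz -0.001
[-0.0028, 0.0013, 0.0165] rz -0.001
[-0.0028, 0.0013, 0.0165] rz -0.001
```

View pics/w2.png

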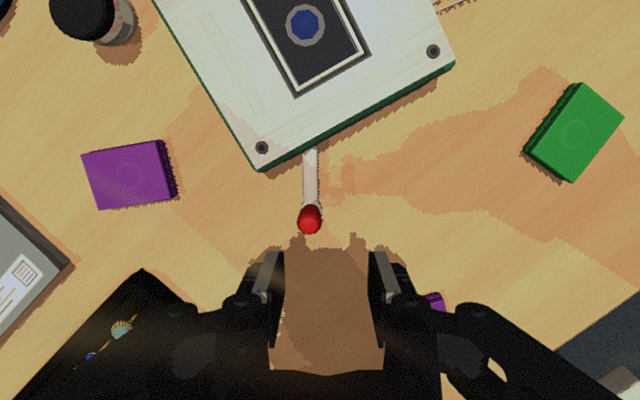

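The grip top is at about (308,221), between the fingers but 12–18 mm off centre. I'll re-measure it from this nearer view.

Run:
```python
from h import *
z=load('w2'); print(onz(z,[[308,222],[300,222],[318,222]],59).round(1), lev(.1,119))
c=[[262,147.5],[433,51]];print(onz(z,c,59).round(1), pr(-48,57),pr(-48,-57))
```

```text
[[514.  -39.7  59. ]
 [517.4 -35.9  59. ]
 [509.7 -44.5  59. ]] [513.14914241 -38.3636664 ]
[[ 567.8  -51.    59. ]
 [ 542.8 -162.4   59. ]] [568.02109536 -51.08215892] [ 542.76456663 -162.24918531]
```

Call:
carry_out(rows=[0.15,-0.005,0.003,0.005,0,0,0,0.15,-0.005,0.002,0.015,0,0,0,0.15,0,0,0.016,0,0,0,0.15,0,0,0.016,0,0,0,0.15,0,0,0.014,0,0,0,0.15,0,0,0,0,0,0,0.15,0,0,0,0,0,0])

```text
time_s: 3.62
eef_pos: [511.6, -38.9, 35.2]
ee_rot: [-3.141, 0.0, -2.297]
contact_force: [0.4, -0.9, -0.3]
grip_width: 36.6
```

Run:
```python
from h import *
snap('wrist','w3'); s=st(); 
p=s['eef_pos'];y=np.degrees(s['ee_rot'][2])
# swing plan: from measured to following arc; trailing jaw lags by ~ gap
off=np.r_[p[:2]-lev(.11,119),0]; print('off',off)
q=np.linspace(.11,1.32,13)
a=[(lev(v,119),levyaw(v)) for v in q]
for i in range(12):
    plan([*a[i][0],p[2]],a[i][1],[*a[i+1][0],p[2]],a[i+1][1],1)
```

```text
time_s 3.675
qpos [ 0.062  0.561 -0.094  2.001  0.091  0.583 -2.39 ]
eef_pos [511.827 -38.826  35.504]
ee_rot [-3.141e+00  1.000e-03 -2.297e+00]
contact_force [1.078 0.179 0.497]
grip_width 36.376
off [-0.53688849  0.43241054  0.        ]
[0.012, -0.0006, -0.0] rz -0.578
[0.012, -0.0006, -0.0] rz -0.578
[0.012, -0.0006, -0.0] rz -0.578
[0.012, -0.0006, -0.0] rz -0.578
[0.012, -0.0006, -0.0] rz -0.578
[0.012, -0.0006, -0.0] rz -0.578
[0.012, -0.0006, -0.0] rz -0.578
[0.012, -0.0006, -0.0] rz -0.578
[0.012, -0.0006, -0.0] rz -0.578
[0.012, -0.0006, -0.0] rz -0.578
[0.012, -0.0006, -0.0] rz -0.578
[0.012, -0.0006, -0.0] rz -0.578
```

View pics/w3.png

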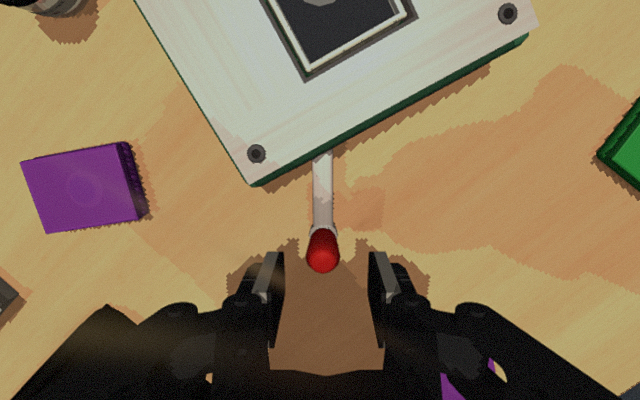

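Call:
carry_out(rows=[0.45,0,0,0,0,0,0,0.45,0.012,-0.0006,0,0,0,-0.578,0.45,0.012,-0.0006,0,0,0,-0.578,0.45,0.012,-0.0006,0,0,0,-0.578,0.45,0.012,-0.0006,0,0,0,-0.578,0.45,0.012,-0.0006,0,0,0,-0.578,0.45,0.012,-0.0006,0,0,0,-0.578])

```text
time_s: 4.55
eef_pos: [482.3, -104.0, 35.5]
ee_rot: [-3.141, -0.0, -1.688]
contact_force: [0.9, -0.8, -0.3]
grip_width: 23.6
```

Run:
```python
from h import *
snap('wrist','w4'); s=st(); 
p=s['eef_pos'];d=p[:2]-N; print('q',np.arctan2(d[1],d[0])%(2*np.pi)-PY-np.arctan2(68,-99),np.linalg.norm(d),np.degrees(s['ee_rot'][2]))
```

```text
time_s 4.6
qpos [ 0.328  0.55  -0.253  2.043  0.245  0.577 -1.782]
eef_pos [ 481.853 -106.182   35.448]
ee_rot [-3.141e+00 -2.000e-03 -1.687e+00]
contact_force [-0.47  -2.155 -0.882]
grip_width 23.325
q 0.733137058160636 120.85912855693475 -96.64188163555926
```

View pics/w4.png

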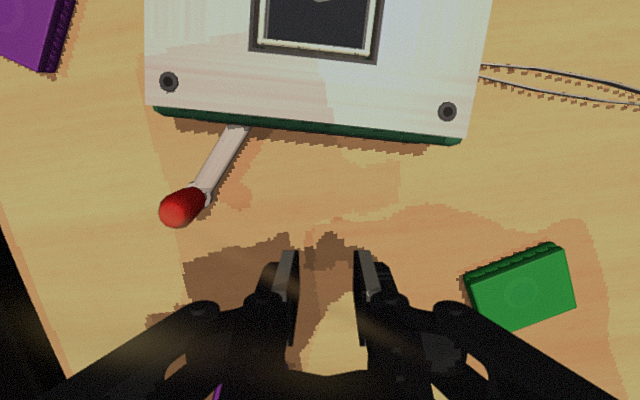

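The lever did not follow. It is still at about (180,208) in the image, and the fingers are well to its right with almost no force. I'll check the tool geometry in the camera view.

Run:
```python
from h import *
z=load('w4'); s=monitor.get_obs(); print(s['eef_pos'],s['ee_rot'])
def proj(z,X):
    Xc=(np.array(X)-z['T'][:3,3])@z['T'][:3,:3]; Xc=Xc*[1,-1,-1]
    return cv2.projectPoints(Xc.reshape(-1,1,3),np.zeros(3),np.zeros(3),z['K'],z['dist'])[0].reshape(-1,2)
p=s['eef_pos']; 
a=s['ee_rot'][2]; x=np.array([np.cos(a),np.sin(a),0]);y=np.array([np.sin(a),-np.cos(a),0]);
for dz in (0,19): print(proj(z,[p+[0,0,dz],p+[0,0,dz]+12*x-11*y,p+[0,0,dz]+12*x+11*y,p+[0,0,dz]-12*x-11*y]))
print(np.round(z['T'],3).tolist())
C=cloud(z); print('finger tip cloud'); 
for uv in [(290,255),(290,270),(288,290),(362,255),(365,275),(372,295),(290,330),(180,205)]:
    print(uv,C[uv[1],uv[0]].round(1), ((C[uv[1],uv[0]]-p)@np.c_[x,y,[0,0,-1]]).round(1))
```

```text
[ 481.85336009 -106.18176197   35.448025  ] [-3.14114774e+00 -1.55182535e-03 -1.68671903e+00]
[[328.34529683 241.77280291]
 [351.67595874 221.84496141]
 [350.8812011  260.90989552]
 [305.01796057 221.93384052]]
[[328.62447591 257.09503351]
 [354.51561363 235.28791201]
 [353.51475893 277.92522284]
 [302.7484859  235.38808195]]
[[-0.118, 0.953, 0.279, 552.974], [-0.993, -0.113, -0.033, -113.233], [0.0, -0.281, 0.96, 209.621], [0.0, 0.0, 0.0, 1.0]]
finger tip cloud
(290, 255) [494.8 -91.8  76.6] [-15.8 -11.2 -41.2]
(290, 270) [494.2 -92.9  89.1] [-14.6 -10.7 -53.6]
(288, 290) [494.4 -93.7 104.2] [-13.8 -11.  -68.8]
(362, 255) [ 490.6 -120.8   75.1] [ 13.5 -10.4 -39.6]
(365, 275) [ 491.2 -120.1   93.6] [ 12.8 -10.9 -58.1]
(372, 295) [ 492.7 -120.8  109.9] [ 13.2 -12.4 -74.4]
(290, 330) [479.2 -92.1 104.6] [-13.7   4.3 -69.1]
(180, 205) [516.2 -43.4  58. ] [-66.3 -26.8 -22.5]
```

Run:
```python
from h import *
z=load('w4'); 
cv2.imwrite('pics/c4.png',cv2.resize(z['p'][220:380,220:440],None,fx=3.5,fy=3.5)[:,:,::-1])
for f in ['wrist0','w1','w2','w3','w4']:
    z=load(f);C=cloud(z);T=z['T']; cz=T[2,3]
    # camera-frame height below cam
    d=C[...,2]-(cz-174)
    m=(z['d']>0)&(z['d']<150); m[:230]=0
    print(f,'lowest finger rel TCP', np.percentile(d[m],[0,.1,1,5]).round(1))
    print(' rows',[ (v,round(float(d[v,np.where(m[v])[0]].min()),1)) for v in range(240,310,8) if m[v].any()])
```

```text
wrist0 lowest finger rel TCP [43.5 45.4 49.3 59.6]
 rows [(264, 46.2), (272, 45.4), (280, 44.8), (288, 45.6), (296, 45.7), (304, 46.5)]
w1 lowest finger rel TCP [44.  45.4 49.3 59.5]
 rows [(264, 46.4), (272, 45.1), (280, 44.6), (288, 44.6), (296, 45.4), (304, 45.5)]
w2 lowest finger rel TCP [35.8 37.4 42.3 56.9]
 rows [(256, 36.4), (264, 37.9), (272, 38.5), (280, 40.2), (288, 40.4), (296, 45.0), (304, 41.8)]
w3 lowest finger rel TCP [35.8 37.6 42.7 57.1]
 rows [(256, 36.9), (264, 37.1), (272, 41.4), (280, 39.1), (288, 40.1), (296, 41.3), (304, 43.2)]
w4 lowest finger rel TCP [35.6 37.3 42.5 58.2]
 rows [(256, 37.8), (264, 39.0), (272, 39.5), (280, 40.5), (288, 41.7), (296, 43.2), (304, 43.6)]
```

View pics/c4.png

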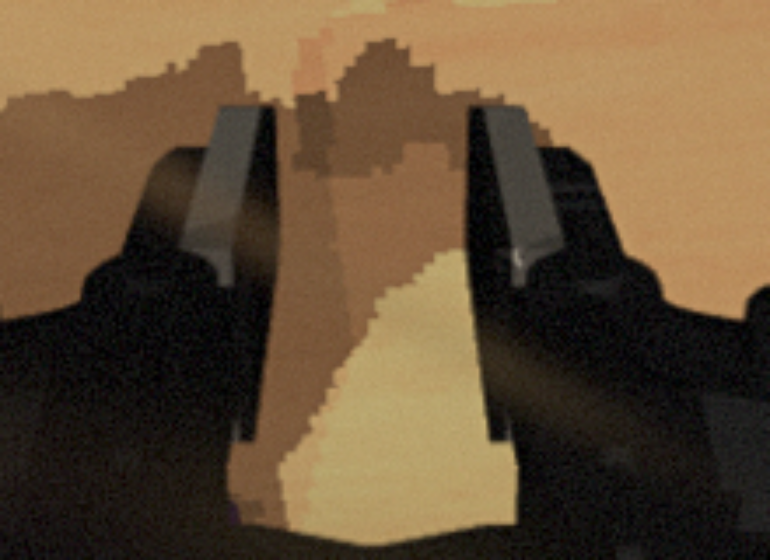

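The depth readings put the visible fingertips about 36 mm above the reported TCP at this opening, and about 45 mm above it when fully open. That explains the miss: the fingers passed over the grip, whose top is at z 59. I'll cross-check with the scene camera.

Run:
```python
from h import *
snap('scene','s4'); z=load('s4'); s=monitor.get_obs(); p=s['eef_pos']
def proj(z,X):
    Xc=(np.array(X)-z['T'][:3,3])@z['T'][:3,:3]; Xc=Xc*[1,-1,-1]
    return cv2.projectPoints(Xc.reshape(-1,1,3),np.zeros(3),np.zeros(3),z['K'],z['dist'])[0].reshape(-1,2)
P=proj(z,[p,p+[0,0,36]]); print(P)
im=z['p'].copy()
u0,v0=int(P[0][0])-80,int(P[0][1])-80
big=cv2.resize(im[v0:v0+120,u0:u0+160],None,fx=4,fy=4,interpolation=cv2.INTER_CUBIC)
for q,c in zip(P,[(255,0,0),(0,255,0)]): cv2.circle(big,tuple(int(t) for t in (q-[u0,v0])*4),4,c,1)
cv2.imwrite('pics/c5.png',big[:,:,::-1])
```

```text
[[330.95536135 235.83896319]
 [331.32996873 221.92377323]]
```

View pics/c5.png

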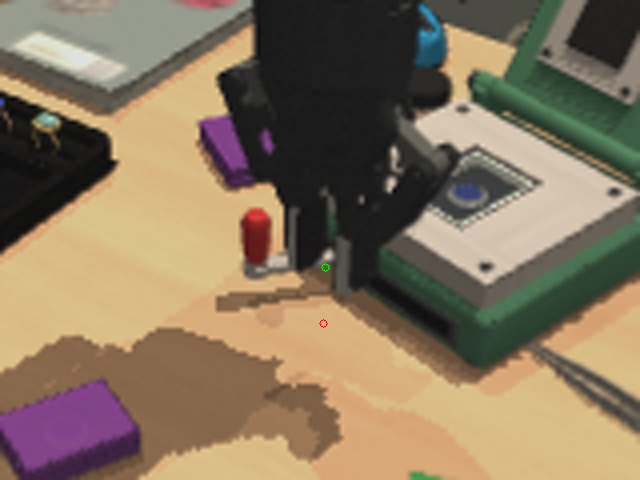

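The scene view confirms it. The fingertips sit at the green mark (eef z + 36), not at the reported TCP (red), so the real tip is about 36 mm above what is reported. I'll go back over the grip and descend that much lower.

Run:
```python
from h import *
z=load('w4'); g=onz(z,[177,210],59)[0]; d=g[:2]-N; print(g,np.arctan2(d[1],d[0])%(2*np.pi)-PY-np.arctan2(68,-99),np.linalg.norm(d))
s=st();y=np.degrees(s['ee_rot'][2])
plan(s['eef_pos'],y,[*lev(.1,119),36],levyaw(.1),5)
```

```text
[514.30962131 -42.02430392  59.        ] 0.11702094666265728 115.72013259197497
time_s 4.65
qpos [ 0.326  0.55  -0.252  2.043  0.243  0.577 -1.789]
eef_pos [ 482.031 -105.195   35.384]
ee_rot [-3.141e+00 -1.000e-03 -1.693e+00]
contact_force [0.764 0.616 0.18 ]
grip_width 23.581
[-0.014, -0.0045, -0.0001] rz 0.691
[-0.0145, -0.0028, -0.0001] rz 0.691
[-0.0147, -0.0011, -0.0001] rz 0.691
[-0.0147, 0.0007, -0.0001] rz 0.691
[-0.0145, 0.0025, -0.0001] rz 0.691
```

Call:
carry_out(rows=[0.15,-0.014,-0.0045,0,0,0,0.69,0.15,-0.0145,-0.003,0,0,0,0.69,0.15,-0.0147,-0.001,0,0,0,0.69,0.15,-0.0147,0.0005,0,0,0,0.69,0.15,-0.0145,0.0025,0,0,0,0.69,0.15,0,0,0,0,0,0,0.15,0,0,0,0,0,0])

```text
time_s: 5.52
eef_pos: [513.1, -37.1, 35.1]
ee_rot: [-3.141, -0.0, -2.292]
contact_force: [-1.3, 0.7, 0.8]
grip_width: 36.5
```

Run:
```python
from h import *
s=st();y=np.degrees(s['ee_rot'][2])
plan(s['eef_pos'],y,[*lev(.11,118.5),-2],levyaw(.11),4)
```

```text
time_s 5.525
qpos [ 0.06   0.564 -0.095  1.997  0.093  0.585 -2.39 ]
eef_pos [513.065 -37.091  35.131]
ee_rot [-3.141 -0.    -2.292]
contact_force [-1.282  0.686  0.815]
grip_width 36.493
[0.0005, -0.0004, 0.0093] rz -0.009
[0.0005, -0.0004, 0.0093] rz -0.009
[0.0005, -0.0003, 0.0093] rz -0.009
[0.0005, -0.0003, 0.0093] rz -0.009
```

Call:
carry_out(rows=[0.15,0.001,-0.001,0.009,0,0,0,0.15,0.001,0,0.009,0,0,0,0.15,0,0,0.009,0,0,0,0.15,0,0,0.009,0,0,0,0.15,0,0,0,0,0,0])

```text
time_s: 6.15
eef_pos: [512.1, -38.8, -1.8]
ee_rot: [3.14, -0.001, -2.293]
contact_force: [-0.1, 0.2, -0.3]
grip_width: 36.0
```

Run:
```python
from h import *
snap('wrist','w6'); st()
```

```text
time_s 6.2
qpos [ 0.056  0.631 -0.086  2.004  0.103  0.511 -2.397]
eef_pos [512.438 -38.848  -1.339]
ee_rot [ 3.141e+00 -1.000e-03 -2.293e+00]
contact_force [ 0.691  0.133 -0.425]
grip_width 36.079
```

View pics/w6.png

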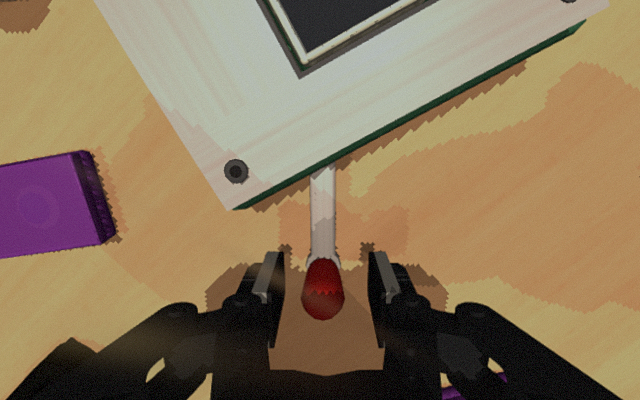

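The grip is now between the fingers at about (323,288). I'll narrow the cage and swing.

Call:
carry_out(rows=[0.45,0,0,0,0,0,0,0.45,0.012,-0.0006,0,0,0,-0.578,0.45,0.012,-0.0006,0,0,0,-0.578,0.45,0.012,-0.0006,0,0,0,-0.578,0.45,0,0,0,0,0,0])

```text
time_s: 6.82
eef_pos: [493.4, -69.9, -0.6]
ee_rot: [-3.141, 0.0, -1.993]
contact_force: [-0.5, 0.3, 0.7]
grip_width: 23.5
```

Run:
```python
from h import *
snap('wrist','w7'); s=st()
p=s['eef_pos'];d=p[:2]-N; print('q',np.arctan2(d[1],d[0])%(2*np.pi)-PY-np.arctan2(68,-99),np.linalg.norm(d))
```

```text
time_s 6.875
qpos [ 0.181  0.617 -0.165  2.041  0.2    0.498 -2.124]
eef_pos [493.547 -69.286  -0.619]
ee_rot [-3.141  0.    -1.994]
contact_force [0.379 0.266 0.03 ]
grip_width 23.738
q 0.4091613004552461 118.78864378927318
```

View pics/w7.png

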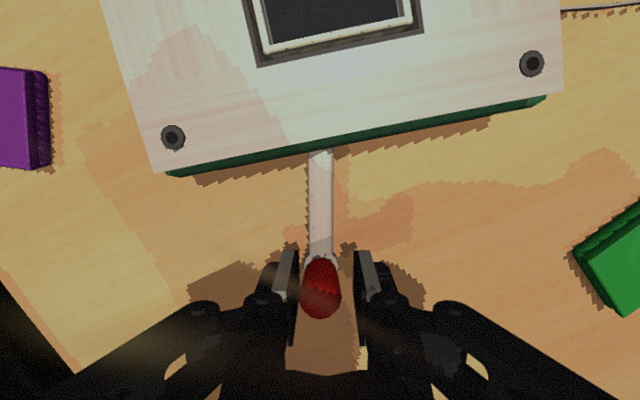

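The lever is following. I'll continue to the stop.

Call:
carry_out(rows=[0.45,0.012,-0.0006,0,0,0,-0.578,0.45,0.012,-0.0006,0,0,0,-0.578,0.45,0.012,-0.0006,0,0,0,-0.578,0.45,0.012,-0.0006,0,0,0,-0.578,0.45,0.012,-0.0006,0,0,0,-0.578,0.45,0.012,-0.0006,0,0,0,-0.578,0.45,0.012,-0.0006,0,0,0,-0.578,0.45,0.01,-0.0006,0,0,0,-0.5,0.45,0,0,0,0,0,0])

```text
time_s: 8.0
eef_pos: [491.7, -160.9, -0.9]
ee_rot: [-3.141, -0.0, -1.2]
contact_force: [0.1, 0.8, -0.2]
grip_width: 23.1
```

Run:
```python
from h import *
snap('wrist','w8'); s=st()
p=s['eef_pos'];d=p[:2]-N; print('q',np.arctan2(d[1],d[0])%(2*np.pi)-PY-np.arctan2(68,-99),np.linalg.norm(d))
```

```text
time_s 8.05
qpos [ 0.523  0.664 -0.376  1.984  0.432  0.571 -1.349]
eef_pos [ 491.316 -160.474   -0.918]
ee_rot [-3.142  0.    -1.201]
contact_force [ 0.621 -0.298 -0.772]
grip_width 23.696
q 1.1965589266008627 118.99258313784206
```

View pics/w8.png

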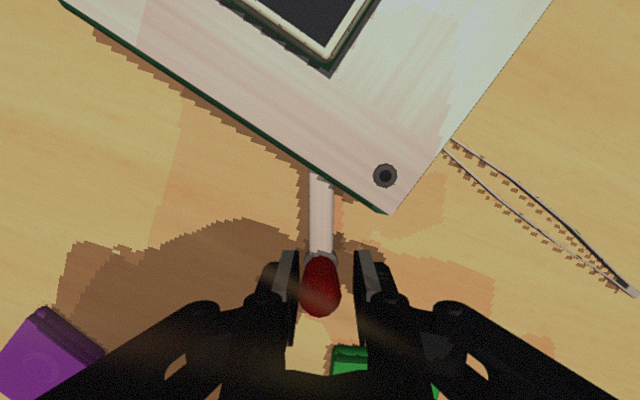

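The lever is nearly across. I'll push on a few more millimetres until the stop shows in the force.

Call:
carry_out(rows=[0.45,0.003,0,0,0,0,-0.1,0.45,0.003,0,0,0,0,-0.1,0.45,0.001,0,0,0,0,0,0.45,0,0,0,0,0,0])

```text
time_s: 8.55
eef_pos: [492.7, -163.9, -1.1]
ee_rot: [3.141, 0.004, -1.16]
contact_force: [-3.9, 8.2, 4.3]
grip_width: 23.7
```

Run:
```python
from h import *
s=st()
p=s['eef_pos'];d=p[:2]-N; print('q',np.arctan2(d[1],d[0])%(2*np.pi)-PY-np.arctan2(68,-99),np.linalg.norm(d))
```

```text
time_s 8.55
qpos [ 0.54   0.671 -0.389  1.974  0.439  0.582 -1.305]
eef_pos [ 492.685 -163.875   -1.128]
ee_rot [ 3.141  0.004 -1.16 ]
contact_force [-3.882  8.221  4.344]
grip_width 23.746
q 1.2273704539586414 119.00780322544061
```

A force of about 9 N against the motion means the lever is at its stop. I'll back off, rise and look.

Call:
carry_out(rows=[0.2,-0.004,0,0,0,0,0,0.2,0,0,0,0,0,0,0.2,0,0,-0.015,0,0,0,0.2,0,0,-0.03,0,0,0,0,0,0,-0.045,0,0,0.5,-0.4,-0.012,-0.025,-0.02,0,0,0.9,-1,-0.012,-0.025,-0.02,0,0,0.9,-1,-0.012,-0.025,0,0,0,0.9,-1,0,0,0,0,0,0,-1,0,0,0,0,0,0])

```text
time_s: 9.8
eef_pos: [559.1, -116.8, 129.3]
ee_rot: [3.141, -0.001, -1.72]
contact_force: [-0.4, -0.6, 0.3]
grip_width: 85.5
```

Run:
```python
from h import *
snap('wrist','w9'); s=st()
```

```text
time_s 9.85
qpos [ 0.397  0.517 -0.358  1.795  0.229  0.871 -1.786]
eef_pos [ 558.773 -117.11   129.144]
ee_rot [ 3.141e+00 -1.000e-03 -1.721e+00]
contact_force [0.165 0.026 1.125]
grip_width 85.439
```

View pics/w9.png

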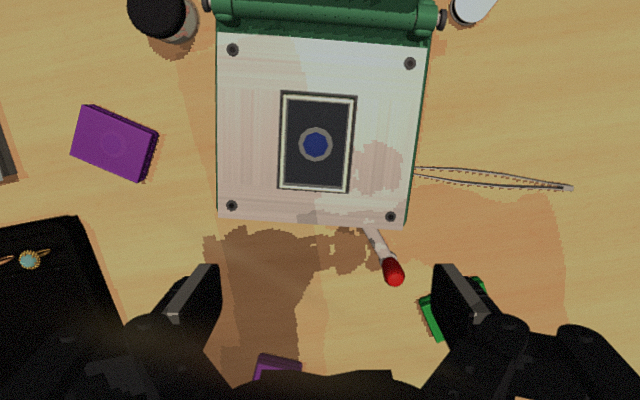

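The lever is now on the right, with its grip at (393,273). The capsule window is at (317,142). I'll verify the lever angle and the capsule height.

Run:
```python
from h import *
z=load('w9'); g=onz(z,[394,276],59)[0][:2]; d=g-N
print('lever',g,(np.arctan2(d[1],d[0])%(2*np.pi))-PY-np.arctan2(68,-99),np.linalg.norm(d), lev(1.2))
C=cloud(z); print('plate z',np.median(C[80:180,240:265,2]),'caps z',np.median(C[105:125,293:340,2]),np.median(C[165:180,293:340,2]))
m=(C[...,2]>64)&(C[...,2]<80); m[:80]=0; m[205:]=0; m[:,:260]=0;m[:,380:]=0
m=cv2.morphologyEx(m.astype(np.uint8),cv2.MORPH_OPEN,np.ones((3,3)))>0
r=cv2.minAreaRect(C[m][:,:2].astype(np.float32)); print('caps',m.sum(),r)
hsv=cv2.cvtColor(z['p'],cv2.COLOR_RGB2HSV).astype(int)
b=(hsv[...,0]>100)&(hsv[...,0]<130)&(hsv[...,1]>110)&(hsv[...,2]>60); b[:115]=0;b[170:]=0;b[:,:290]=0;b[:,345:]=0
print('stone',onz(z,np.argwhere(b)[:,::-1].mean(0),69))
big=z['p'].copy()[70:240,200:440]; cv2.imwrite('pics/c9.png',cv2.resize(big,None,fx=3,fy=3)[:,:,::-1])
```

```text
lever [ 494.64606032 -160.44399268] 1.2067478639778524 115.88465837123545 [ 490.52763184 -161.22359491]
plate z 59.23597992364749 caps z 70.22400899801595 70.25307432866501
caps 6417 ((602.458740234375, -116.91712951660156), (45.13337326049805, 61.4462776184082), 77.02107238769531)
stone [[ 602.760653  -117.2320954   69.       ]]
```

View pics/c9.png

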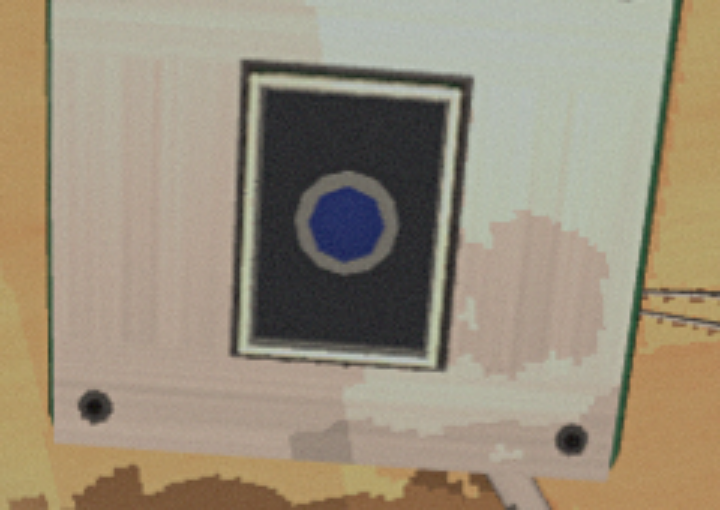

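Lever at 1.2 rad and capsule top at 70.2 mm, so it is fully raised. The centre is at (602.5, -117), yaw -12.8°. I'll move above it.

Run:
```python
from h import *
s=monitor.get_obs()
plan(s['eef_pos'],np.degrees(s['ee_rot'][2]),[602.5,-117,60],-102.8,4)
```

```text
[-0.0017, -0.0108, 0.0173] rz 0.105
[-0.0019, -0.0108, 0.0173] rz 0.105
[-0.0021, -0.0107, 0.0173] rz 0.105
[-0.0023, -0.0107, 0.0173] rz 0.105
```

Call:
carry_out(rows=[-0.36,-0.002,-0.011,0.017,0,0,0.105,-0.36,-0.002,-0.011,0.017,0,0,0.105,-0.36,-0.002,-0.011,0.017,0,0,0.105,-0.36,-0.002,-0.011,0.017,0,0,0.105,-0.36,0,0,0,0,0,0,-0.36,0,0,0,0,0,0])

```text
time_s: 10.6
eef_pos: [603.9, -116.7, 61.6]
ee_rot: [3.141, -0.0, -1.795]
contact_force: [0.0, -0.1, 0.2]
grip_width: 58.0
```

Run:
```python
from h import *
snap('wrist','w10'); s=st()
z=load('w10');C=cloud(z)
a=s['ee_rot'][2]; X=np.array([np.cos(a),np.sin(a),0]);Y=np.array([np.sin(a),-np.cos(a),0])
L=(C-s['eef_pos'])@np.c_[X,Y,[0,0,-1.]]
m=(z['d']>0)&(z['d']<150); m[:230]=0
print(np.sort(L[m][:,2])[::-1][[0,5,20,60]])
t=m&(L[...,2]>-48)
for sgn in(-1,1):
    q=L[t&(sgn*L[...,0]>0)]; print(sgn,np.percentile(q,[1,50,99],axis=0).round(1))
print('to go',plan(s['eef_pos'],np.degrees(a),[602.5,-117,23],-102.8,1))
```

```text
time_s 10.65
qpos [ 0.335  0.67  -0.305  1.714  0.264  0.798 -1.888]
eef_pos [ 604.18  -116.627   61.867]
ee_rot [-3.141 -0.    -1.795]
contact_force [ 0.372 -0.485 -0.805]
grip_width 57.991
[-36.68131975 -37.42953971 -38.22495448 -39.28008784]
-1 [[-40.8 -11.  -47.9]
 [-28.1  -6.7 -43.9]
 [-27.6  10.5 -37.9]]
1 [[ 29.8 -10.8 -47.9]
 [ 30.2  -6.6 -44.1]
 [ 43.2  10.8 -38. ]]
[0.0007, 0.0016, 0.0389] rz -0.002
to go None
```

View pics/w10.png

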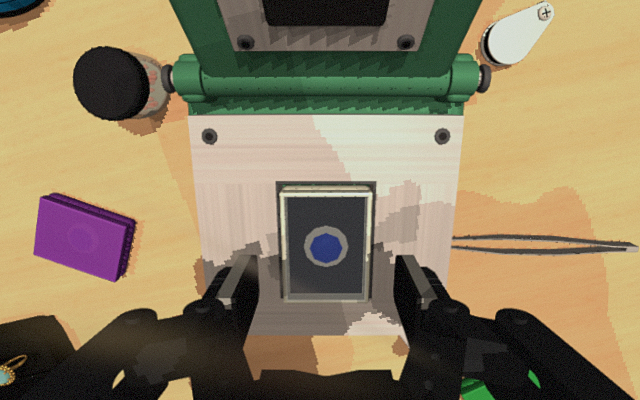

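Fingers straddle the capsule, and the tip offset is about 38 mm. Descending.

Call:
carry_out(rows=[-0.36,0.001,0.001,0.009,0,0,0,-0.36,0,0.001,0.009,0,0,0,-0.36,0,0,0.009,0,0,0,-0.36,0,0,0.008,0,0,0,-0.36,0,0,0.002,0,0,0,-0.36,0,0,0,0,0,0])

```text
time_s: 11.4
eef_pos: [602.4, -116.6, 24.0]
ee_rot: [3.142, 0.0, -1.794]
contact_force: [-0.2, 0.3, 0.0]
grip_width: 58.4
```

Run:
```python
from h import *
snap('wrist','w11');snap('scene','s11'); s=st()
z=load('s11');cv2.imwrite('pics/c11.png',cv2.resize(z['p'][130:260,290:450],None,fx=4.5,fy=4.5,interpolation=cv2.INTER_CUBIC)[:,:,::-1])
```

```text
time_s 11.5
qpos [ 0.323  0.722 -0.288  1.729  0.285  0.73  -1.904]
eef_pos [ 602.696 -116.671   24.346]
ee_rot [-3.141  0.    -1.794]
contact_force [ 0.65   0.892 -0.241]
grip_width 57.619
```

View pics/w11.png

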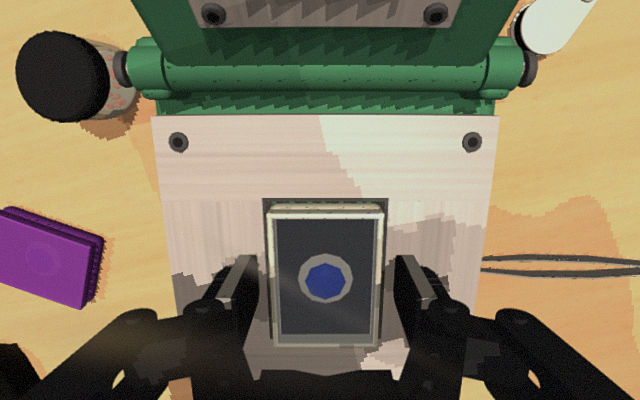

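View pics/c11.png

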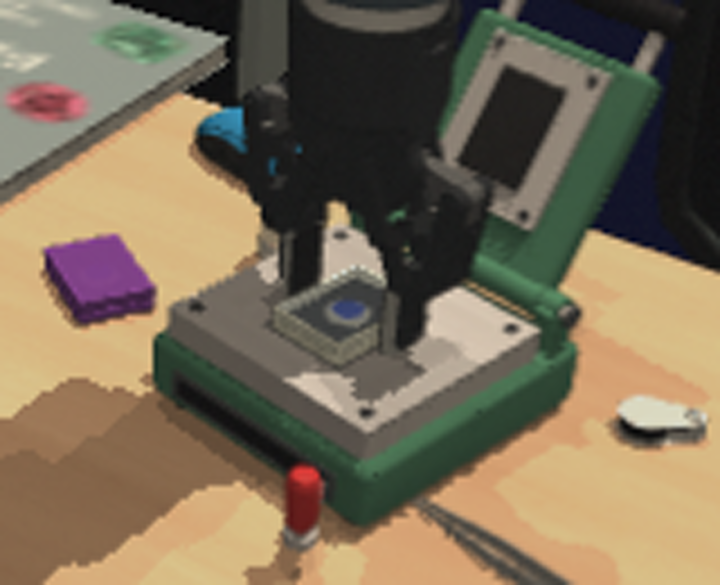

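The tips straddle the capsule about 2–3 mm above the plate with no contact force. Closing.

Call:
carry_out(rows=[0.4,0,0,0,0,0,0,0.4,0,0,0,0,0,0,0.4,0,0,0,0,0,0,0.4,0,0,0,0,0,0])

```text
time_s: 12.0
eef_pos: [603.7, -116.8, 26.0]
ee_rot: [-3.139, -0.0, -1.795]
contact_force: [-2.5, 0.8, 10.8]
grip_width: 44.4
```

Run:
```python
from h import *
s=st()
```

```text
time_s 12.0
qpos [ 0.323  0.72  -0.288  1.728  0.285  0.731 -1.904]
eef_pos [ 603.733 -116.828   25.952]
ee_rot [-3.139 -0.    -1.795]
contact_force [-2.486  0.828 10.838]
grip_width 44.424
```

It is gripped at 44.4 mm, with the tips just pressing on the plate (11 N). I'll lift slowly and check.

Call:
carry_out(rows=[0.6,0,0,-0.002,0,0,0,0.6,0,0,-0.003,0,0,0,0.6,0,0,-0.004,0,0,0,0.6,0,0,-0.006,0,0,0,0.6,0,0,0,0,0,0])

```text
time_s: 12.62
eef_pos: [602.7, -116.7, 39.7]
ee_rot: [-3.141, 0.0, -1.794]
contact_force: [-0.3, -0.4, -0.5]
grip_width: 44.3
```

Run:
```python
from h import *
snap('wrist','w12');snap('scene','s12'); s=st()
z=load('w12');C=cloud(z);print('top z',np.median(C[240:250,290:360,2]),np.median(C[320:330,290:350,2]))
z=load('s12');cv2.imwrite('pics/c12.png',cv2.resize(z['p'][130:260,290:450],None,fx=4.5,fy=4.5,interpolation=cv2.INTER_CUBIC)[:,:,::-1])
```

```text
time_s 12.725
qpos [ 0.329  0.7   -0.295  1.726  0.276  0.756 -1.897]
eef_pos [ 602.262 -116.669   39.126]
ee_rot [ 3.142 -0.    -1.795]
contact_force [-0.238 -0.284  0.191]
grip_width 44.408
top z 83.94168822089203 83.92301296174264
```

View pics/w12.png

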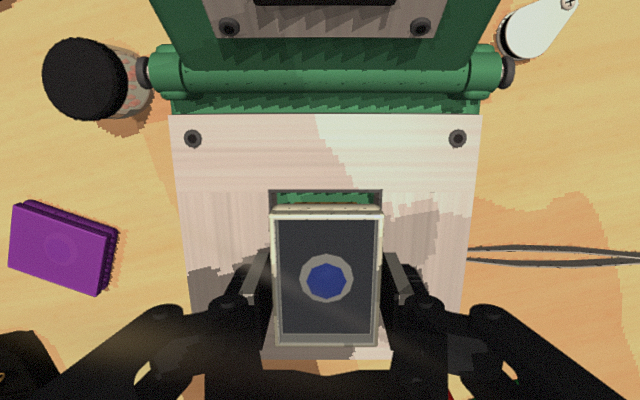

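View pics/c12.png

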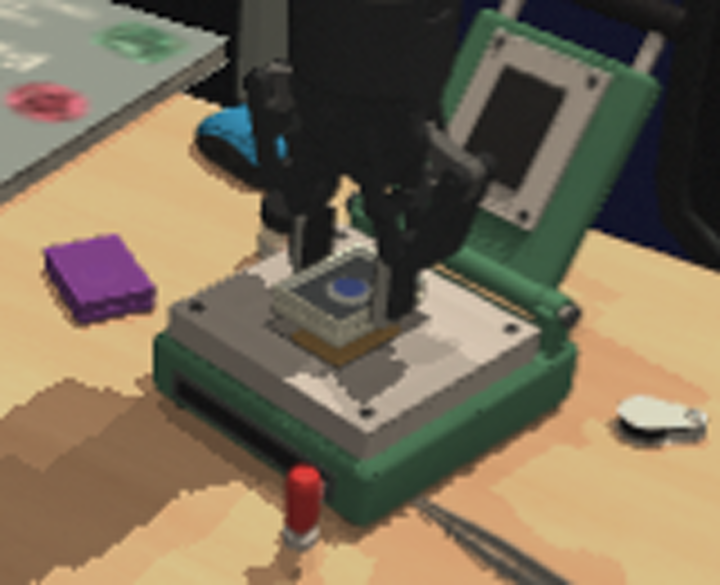

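The capsule is out of the nest, held level, top at 84 mm with eef z 39. So the bottom is at eef z + 28.6, and it will touch the tray floor at about eef z -23.6. I'll raise it and carry it to the tray.

Run:
```python
from h import *
s=monitor.get_obs()
p=s['eef_pos']+[0,0,60]
plan(p,np.degrees(s['ee_rot'][2]),[438,240,110],-88.4,9)
```

```text
[-0.0346, 0.0266, -0.0012] rz -0.16
[-0.0353, 0.0256, -0.0012] rz -0.16
[-0.036, 0.0246, -0.0012] rz -0.16
[-0.0367, 0.0236, -0.0012] rz -0.16
[-0.0373, 0.0226, -0.0012] rz -0.16
[-0.038, 0.0215, -0.0012] rz -0.16
[-0.0385, 0.0204, -0.0012] rz -0.16
[-0.0391, 0.0194, -0.0012] rz -0.16
[-0.0396, 0.0183, -0.0012] rz -0.16
```

Call:
carry_out(rows=[0.6,0,0,-0.015,0,0,0,0.6,0,0,-0.025,0,0,0,0.6,0,0,-0.02,0,0,0,0.6,-0.02,0.015,-0.003,0,0,-0.15,0.6,-0.035,0.025,-0.003,0,0,-0.15,0.6,-0.036,0.025,-0.002,0,0,-0.15,0.6,-0.037,0.024,-0.002,0,0,-0.15,0.6,-0.037,0.023,0,0,0,-0.15,0.6,-0.038,0.022,0,0,0,-0.15,0.6,-0.038,0.021,0,0,0,-0.15,0.6,-0.039,0.02,0,0,0,-0.15,0.6,-0.03,0.015,0,0,0,-0.15])

```text
time_s: 14.22
eef_pos: [446.5, 216.4, 108.9]
ee_rot: [3.14, 0.0, -1.554]
contact_force: [-0.3, 0.2, -0.0]
grip_width: 44.4
```

Call:
carry_out(rows=[0.6,-0.015,0.008,0,0,0,-0.1,0.6,0,0,0,0,0,0,0.6,0,0,0,0,0,0])

```text
time_s: 14.6
eef_pos: [441.6, 227.2, 108.9]
ee_rot: [3.141, -0.001, -1.543]
contact_force: [-0.2, -0.5, -0.8]
grip_width: 44.2
```

Run:
```python
from h import *
snap('wrist','w13');snap('top','t13'); s=st()
t=load('t13')
cv2.imwrite('pics/c13.png',cv2.resize(t['p'][190:320,140:300],None,fx=4.5,fy=4.5,interpolation=cv2.INTER_CUBIC)[:,:,::-1])
```

```text
time_s 14.7
qpos [-0.19   0.452 -0.465  1.99   0.289  0.763 -2.37 ]
eef_pos [441.83  227.199 108.924]
ee_rot [ 3.142e+00 -1.000e-03 -1.544e+00]
contact_force [ 0.139  0.713 -0.7  ]
grip_width 44.361
```

View pics/w13.png

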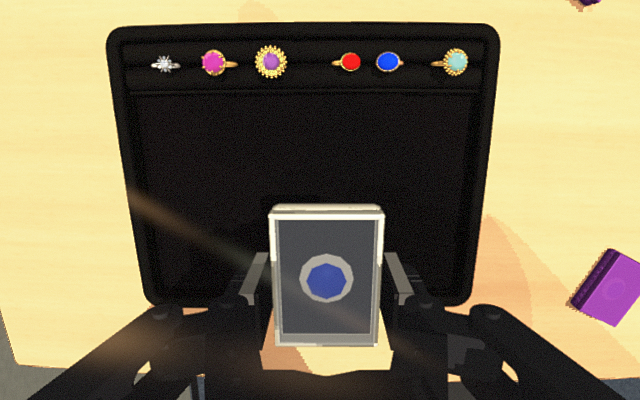

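View pics/c13.png

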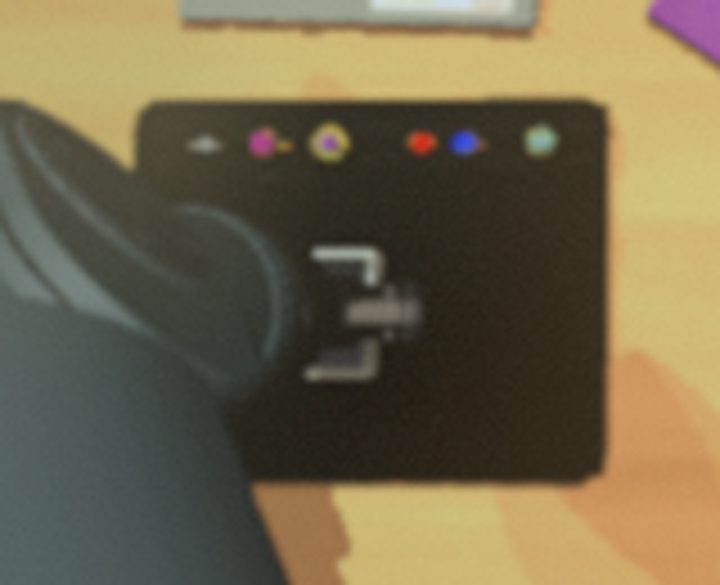

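Run:
```python
from h import *
z=load('w13'); print(onz(z,[[300,25],[126,150],[488,150],[175,303],[450,303],[300,92]],22).round(1))
C=cloud(z); print('floor z',np.median(C[120:180,200:260,2]),'caps top',np.median(C[325:335,290:350,2]))
s=monitor.get_obs(); plan(s['eef_pos'],np.degrees(s['ee_rot'][2]),[438,240,-18],-88.4,1)
```

```text
[[561.1 246.8  22. ]
 [474.2 375.3  22. ]
 [481.1 107.8  22. ]
 [346.5 350.4  22. ]
 [352.9 119.8  22. ]
 [517.6 246.4  22. ]]
floor z 5.715099361755989 caps top 153.20568027035972
[-0.0129, 0.0035, 0.1269] rz -0.006
```

The tray spans x 347–561 and y 108–375, so (438,240) is on the open floor. Descending to about 5 mm above it.

Call:
carry_out(rows=[0.6,-0.006,0.002,0.02,0,0,0,0.6,-0.006,0.002,0.025,0,0,0,0.6,0,0,0.03,0,0,0,0.6,0,0,0.025,0,0,0,0.6,0,0,0.017,0,0,0,0.6,0,0,0.008,0,0,0,0.6,0,0,0,0,0,0,0.6,0,0,0,0,0,0])

```text
time_s: 15.7
eef_pos: [437.4, 241.0, -15.2]
ee_rot: [-3.14, 0.001, -1.542]
contact_force: [0.3, 0.6, -0.3]
grip_width: 44.3
```

Bottom is at about 13 mm. Down slowly, watching the force.

Call:
carry_out(rows=[0.6,0,0,0.003,0,0,0,0.6,0,0,0.002,0,0,0,0.6,0,0,0.002,0,0,0,0.6,0,0,0,0,0,0])

```text
time_s: 16.2
eef_pos: [436.8, 240.6, -23.0]
ee_rot: [3.142, -0.0, -1.541]
contact_force: [-0.2, 0.1, -0.0]
grip_width: 44.3
```

Call:
carry_out(rows=[0.6,0,0,0.001,0,0,0,0.6,0,0,0,0,0,0])

```text
time_s: 16.45
eef_pos: [436.8, 240.6, -23.1]
ee_rot: [-3.141, -0.0, -1.541]
contact_force: [-3.5, -2.3, 11.9]
grip_width: 44.3
```

Contact with 12 N upward means the capsule is on the floor. I'll ease off, open and look.

Call:
carry_out(rows=[0.6,0,0,-0.0006,0,0,0,0,0,0,0,0,0,0,-0.2,0,0,0,0,0,0,-0.4,0,0,0,0,0,0,-0.4,0,0,0,0,0,0,-0.4,0,0,0,0,0,0])

```text
time_s: 17.2
eef_pos: [436.7, 240.6, -23.4]
ee_rot: [3.141, -0.0, -1.541]
contact_force: [0.5, 0.6, -0.1]
grip_width: 59.6
```

Run:
```python
from h import *
snap('wrist','w14'); s=st()
z=load('w14');C=cloud(z);print('top z',np.median(C[225:235,290:360,2]),np.median(C[320:330,290:350,2]))
```

```text
time_s 17.25
qpos [-0.327  0.683 -0.335  2.032  0.451  0.497 -2.535]
eef_pos [436.762 240.672 -23.378]
ee_rot [ 3.142  0.    -1.541]
contact_force [ 0.941  0.101 -0.438]
grip_width 59.563
top z 21.21539781077854 21.230640220801163
```

View pics/w14.png

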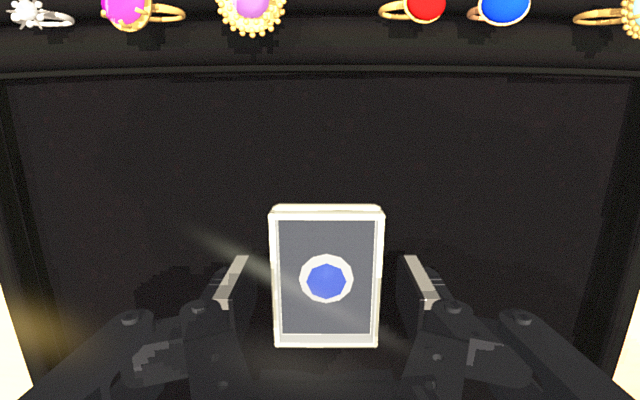

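The capsule stands flat in the tray, window up, top at 21.2 mm (5 + 16). The fingers are clear on both sides. I'll retreat straight up.

Call:
carry_out(rows=[-0.4,0,0,-0.01,0,0,0,-0.4,0,0,-0.02,0,0,0,-0.4,0,0,-0.04,0,0,0,-0.4,0,0,-0.04,0,0,0,-0.4,0,0,-0.04,0,0,0,-0.4,0,0,-0.03,0,0,0,-0.4,0,0,0,0,0,0,-0.4,0,0,0,0,0,0])

```text
time_s: 18.25
eef_pos: [436.4, 240.2, 156.4]
ee_rot: [3.141, -0.0, -1.541]
contact_force: [-0.4, 0.1, -0.4]
grip_width: 59.8
```

Run:
```python
from h import *
snap('wrist','w15');snap('scene','s15'); s=st()
z=load('w15');C=cloud(z)
m=(C[...,2]>15)&(C[...,2]<27)&(C[...,0]>380)&(C[...,0]<500)&(C[...,1]>190)&(C[...,1]<290)&(z['d']>200)
print(m.sum(),cv2.minAreaRect(C[m][:,:2].astype(np.float32)),np.median(C[m][:,2]))
```

```text
time_s 18.35
qpos [-0.178  0.386 -0.508  1.95   0.242  0.866 -2.355]
eef_pos [436.048 240.11  155.788]
ee_rot [ 3.140e+00 -1.000e-03 -1.541e+00]
contact_force [0.985 0.321 0.558]
grip_width 59.848
3418 ((435.66900634765625, 240.03134155273438), (61.305076599121094, 45.09247589111328), 1.4874671697616577) 21.246631465667065
```

View pics/w15.png

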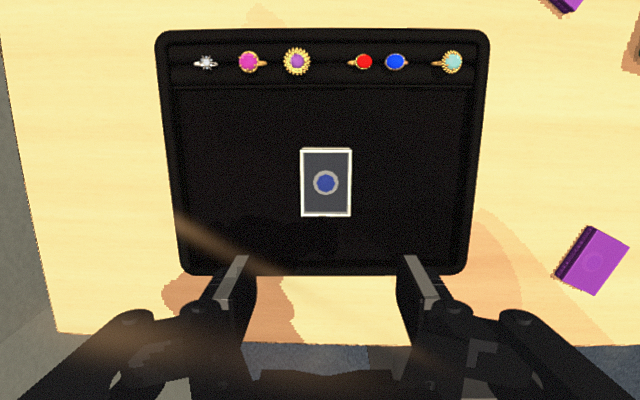

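View pics/s15.png

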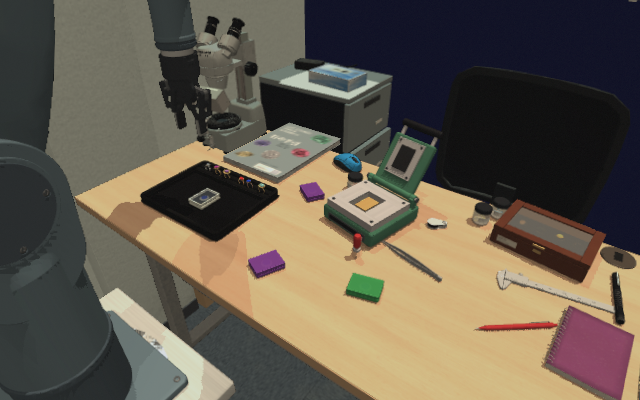

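The capsule is flat in the tray at about (326,182) in the wrist view. The scene view shows the lever across at (357,243), the nest empty, and the tweezers, loupe and jar where they were. Handing in.

Run:
```python
from h import *
print(arm.job_done())
```

```text
the job is handed in; nothing more can be done
None
```

The job is done and handed in at about 18.4 s. I swung the red lever fully across, gripped the raised capsule across its 46 mm sides, and set it down on the open floor of the jewel tray.

- **Missed first pass:** My first lever swing missed. The real fingertips are about 36–45 mm higher than the reported TCP, and the scene view confirmed it. The fingers passed over the grip without any contact force, and I corrected for this in every later move.
- **Lever:** On the second pass it met about 9 N at its stop. The camera put it at about 1.2 rad, and the capsule top measured 70.2 mm, so it was fully raised.
- **Grip and set-down:** The fingertips pressed the die plate with about 11 N while closing. The gripper read 44.4 mm on the 46 mm capsule, but the hold stayed firm and level. I lowered the capsule until it met about 12 N from the tray floor, eased off and opened the fingers.
- **Last checks:** The capsule lies flat, window up, at (436, 240) with its top at 21.2 mm. The gripper is well clear above it. The tweezers, loupe and stone jar look unmoved in the scene view; I did not measure their positions.

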